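Clear the indexing slide and draw its index plunger

ROBOT

A 6-joint arm with a two-finger parallel gripper is mounted at the origin on the work surface. World frame = base frame: x ahead of the robot, y to its left, z up, the work surface at z = 0. Lengths are in m, angles in degrees, forces in N, time in s.
With the tool pointing down it reaches from about 0.275 to 0.975 m from the base axis. Payload 8.4 kg.
Tool frame: the origin (TCP) lies at the centre of the arm's flange, where the gripper is bolted on; the fingertips stand 190 mm ahead of it and the grasp point (between the pads) lies 171 mm ahead of it; z points along the fingers, x is the direction in which the jaws open and shut, and the axes are right-handed (so a half turn about z gives the same grasp; the last joint's range is limited). The gripper opens to 92 mm and grips with 3 to 60 N. Pads are 20 mm wide; open, the fingers measure 128 mm over their backs; the gripper's body (75 mm by 189 mm) begins 69 mm behind the grasp point.
Start: joints at [-71.356, 20.225, 93.587, -0, 66.188, -0.138], TCP at [0.201, -0.592, 0.405] pointing down, gripper open.
Joint ranges: [-150.9, 150.9], [-52.94, 120.26], [3.33, 152.33], [-74.26, 254.26], [0, 154.13], [-172.89, 172.89]. Speed limits (degrees/s): [127.2, 127.2, 159.86, 180, 180, 180].

INTERFACE

Orientations are given as a 3x3 rotation matrix whose columns are the frame's x, y, z axes.
In Python, from station import r gives the robot as it stands. The module is installed in compiled form; this text tells all that it offers.
- The arm moves only by the tool play_rows, never from a script. Its argument "targets" is a list of rows, each a list of 7 numbers: the turn, a rotation vector about the tool's x, y, z in degrees, then the shift along the tool's x, y, z in mm, then the finger opening in mm, from 0 to 91.9. A call has 1 to 10 rows; each row is the pose to reach, as a shift and turn from the pose measured when the call began, along the tool's axes at that moment; what a row does not reach only later rows make up. A row lasts 1/12 s, in which the tool goes at most 41.7 mm and 7.16 degrees, less where a joint would pass 70% of its speed; a pose out of reach is approached as far as the arm can. A call with a gripper value outside its range is refused whole. The fingers move at their own pace and stop on an object; "squeeze" is the grip in N (left out, the last holds). Time passes only in rows, so rows that repeat a pose let the fingers close. It gives the time, the measured TCP pose, the force and the opening at its end, in the units of the state.
- r.observe(): the state, without advancing time (a new reading comes with each control period).
- r.grab_frame(name): name is "scene" or "top" or "wrist"; returns the picture (384x512x3 uint8, blue, green, red); there is no depth.
- r.camera_info(name): a dict with "fov_y" (degrees; the focal length in pixels is half the picture's height over the tangent of half this angle, whatever the lens; pixels are square), "cx", "cy" (the principal point, pixels), "rvec" (rotation vector, rad) and "tvec" (3), from world to camera coordinates, as OpenCV has them. Camera axes: x right, y down, z forward; pixel columns grow to the right and rows downward; lengths in m; the calibration is good to about 2 mm. A picture is of the moment at which its call begins: read the wrist's pose just before it. camera_info takes no time and is no camera call; for the wrist camera it gives the pose at the moment of the call.
- r.sign_off(): hands the job in, once; it reports no verdict.
The state is a dict: "time_s": time; "q": joint angles; "joint_vel": joint speeds; "joint_torque": joint torques, N m; "tool_pos": TCP position; "eef_rot": TCP orientation; "wrist_force": force on the tool from outside, world axes, zero at the start; "moment": the same for the moment, N m; "opening": finger opening in m.
Only numpy, scipy, OpenCV 4.12 (cv2) and the standard library are available. Lean on these libraries where they do the work, as an engineer would, in place of code of your own. Each camera call takes 0.05 s, during which the arm holds its last target.

TASK

Use the white scraper block, not the fingers, to wipe all four brass chips off the black plate of the indexing slide into the steel tray at its end, then stand the scraper back upright on its rubber pad. Only then pull the sprung index plunger straight up by its knob, fully back to its stop, so that the pin is clear of its seat hole, and finish while still holding it there, without letting go. Leave the loose parts round about where they are.

Things in the scene. Friction and masses are not known exactly. Their poses are not given: they have to be found in the camera images.
- fixture: Indexing slide, fixed to the table: aluminium base under a black plate 110 mm wide (x -55 to 55) and 252 mm long (y -140 to 112), flat top 50 mm above the table. Origin on the table; x across the plate (away from the robot at yaw 0), y along it to the chip tray, z up. Behind y = -85 stands the plunger bracket; the rest is free but for the chips, whose centres start at x -30 to 30, y -2 to 66.
- chip_tray (a point): Centre of the inner floor of the open steel tray, 3 mm above the table, part of the slide (its x = 0, y = 160), axes as the slide's. Inside 150 mm (x) by 100 mm (y), walls 3 mm, rims 36 mm above the table, 14 mm below the plate's top. It begins right under the plate's end edge (y = -48 from this point): chips pushed over that edge fall in.
- seat_hole (a point): Mouth of the seat hole in the plate's top, on the plunger's axis (slide's x = 0, y = -105, z = 50). The bracket over it: a column at x 33 to 55 and an arm from there to x = -17, y -122 to -88, tops 28 mm above the plate; a bushing 20 mm across rises from the arm to 39 mm above the plate.
- index_plunger (a joint): Travel of the sprung index plunger in m: 0 with the pin seated 10 mm deep in its hole, 0.014 against its upper stop. It slides vertically; the spring resists with about 8 N at 0, rising to about 13 N at 0.014, and drives it home when let go.
- plunger_knob (a point): The plunger's pull knob: upright black cylinder, 25 mm across, 30 mm tall, on an 8 mm stem. This point is the centre of its underside, 42 mm above the plate while seated (92 mm above the table; 3 mm above the bushing); z up.
- scraper: White plastic scraper block, about 200 g, standing on the pad: foot 90 mm (its x) by 26 mm (its y) by 22 mm tall, and on it a grip 50 mm (x) by 22 mm (y) from 22 to 72 mm above its underside. Origin at the centre of its underside; z up. The flat long side of the foot (facing y) does the wiping; either side will do.
- scraper_pad: Black rubber pad fixed to the table, 130 mm (its x) by 100 mm (its y), 4 mm thick, at the left or the right of the slide (a grey parts tray of the same size is at the other side). Origin at the centre of its underside.
- chip_a: Brass chip on the plate: disc 18 mm across, 6 mm thick, 13 g; origin under its centre.
- chip_b: Brass chip: rectangle 17 by 15 mm, 6 mm thick, 13 g; origin under its centre.
- chip_c: Brass chip: L shape in 20 by 16 mm, 7 mm thick, 13 g; origin under the middle of that outline.
- chip_d: Brass chip: disc 16 mm across, 7 mm thick, 13 g; origin under its centre.
- lens_post: Not to be disturbed: black round lens on a steel-grey post with a round foot, 88 mm tall, standing behind the slide; origin under the foot.
- steel_post: Not to be disturbed: plain steel rod, 12.6 mm thick, 75 mm long, lying in front of the slide; origin on its underside.
- post_holder: Not to be disturbed: black tube, 26 mm across, 45 mm tall, with a flat 60 mm foot; origin under the tube.
- driver: Not to be disturbed: screwdriver, 160 mm long, lying at the back; origin on its underside.
- jar: Not to be disturbed: small clear jar with a white lid, 48 mm across, 55 mm tall, standing beyond the rubber pad; origin under it.
- lens_tube: Not to be disturbed: short open black tube, 30 mm across, 30 mm tall; origin under it.
There are look-alikes about, which are no part of the job. There is more than one size of the scraper_pad; the job needs the smaller.

How it is judged (in metres and radians):
On the way, in this order (a step that is already met when the one before it is completed fails the run):
1. all four chips lie in the chip tray (x of chip_a in the frame of chip_tray between -0.078 and 0.078 m and y of chip_a in the frame of chip_tray between -0.053 and 0.053 m and z of each of chip_a, chip_b, chip_c, chip_d in the frame of chip_tray below 0.033 m and x of chip_b in the frame of chip_tray between -0.078 and 0.078 m and y of chip_b in the frame of chip_tray between -0.053 and 0.053 m and x of chip_c in the frame of chip_tray between -0.078 and 0.078 m and y of chip_c in the frame of chip_tray between -0.053 and 0.053 m and x of chip_d in the frame of chip_tray between -0.078 and 0.078 m and y of chip_d in the frame of chip_tray between -0.053 and 0.053 m), for 0.2 s.
2. the scraper stands on its pad, let go (horizontal distance between scraper and scraper_pad below 0.045 m and angle between scraper's own z axis and vertical below 0.15 rad and height (world z) of scraper below 0.012 m and contact force between the fingers and scraper below 0.1 N), for 0.2 s.
3. the plunger is pulled fully back (value of joint index_plunger above 0.0115 m), for 0.2 s.
At the end, for the whole second after the job is handed in: The plunger is held at least 11.5 mm of its 14 mm travel up by the fingers (over 3 N on the knob), all four chips lie in the tray (within its walls, below its rim), and the scraper stands upright (within 0.15 rad) on its pad, its centre within 45 mm of the pad's, let go (all of step 1 and all of step 2 and value of joint index_plunger above 0.0115 m and contact force between the fingers and index_plunger above 3 N); the arm keeps its last pose, push and grip.
It fails at once if a chip is touched by the fingers (contact force between the fingers and chip_a above 0.5 N or contact force between the fingers and chip_b above 0.5 N or contact force between the fingers and chip_c above 0.5 N or contact force between the fingers and chip_d above 0.5 N).
It fails at once if the plunger is drawn (over 4 mm) while a chip is not yet in the tray (value of joint index_plunger above 0.004 m and not (x of chip_a in the frame of chip_tray between -0.078 and 0.078 m and y of chip_a in the frame of chip_tray between -0.053 and 0.053 m and z of each of chip_a, chip_b, chip_c, chip_d in the frame of chip_tray below 0.033 m and x of chip_b in the frame of chip_tray between -0.078 and 0.078 m and y of chip_b in the frame of chip_tray between -0.053 and 0.053 m and x of chip_c in the frame of chip_tray between -0.078 and 0.078 m and y of chip_c in the frame of chip_tray between -0.053 and 0.053 m and x of chip_d in the frame of chip_tray between -0.078 and 0.078 m and y of chip_d in the frame of chip_tray between -0.053 and 0.053 m)).
It fails at once if a bystander is moved more than 30 mm or knocked over (distance of any of lens_post, steel_post, post_holder, driver, jar, lens_tube from where it was at the start of the episode above 0.03 m or angle between any of lens_post, post_holder, jar, lens_tube's own z axis and vertical above 0.5 rad).
It also fails if it takes over 67 s, if anything falls off the work surface, if the arm or the gripper's body presses on something with over 40 N, if the wrist force passes 120 N, or if a joint passes its speed limit or range.

## Working session

There is one attempt and no reset: what is moved stays moved. The work goes in short steps, Python scripts to look and compute and a tool call to move; the robot and the scene stay as the last step left them, time stands still between calls to the robot, and variables do not carry over. Pictures are saved under pics/ and viewed, and the job is handed in when it is done.

Besides the shell and the picture viewer there is one more tool, called after ">>>" as name([rows], argument=value, ...), one row to a line, values as JSON. play_rows: Moves the arm, as the interface text tells. Its arguments: {"type":"object","properties":{"targets":{"type":"array","items":{"type":"array","items":{"type":"number"}}},"squeeze":{"type":"number"}},"required":["targets"]}

```bash
mkdir -p pics; python3 - <<'E'
from station import r
import cv2
print(r.observe())
for n in ("scene","top","wrist"):
    i=r.camera_info(n);print(n,i)
    cv2.imwrite(f"pics/{n}0.png",r.grab_frame(n))
E
```

```text
{'time_s': 0.0, 'q': array([-7.13557863e+01,  2.02619504e+01,  9.36279643e+01, -1.98604081e-03,
        6.61870977e+01, -1.37433359e-01]), 'joint_vel': array([ 0.1342219 ,  0.06137143, -0.02582951,  0.08924248,  0.09909045,
        0.00661638]), 'joint_torque': array([ 5.55054299e-03, -5.93835962e+01, -3.34223413e+01,  7.00878329e-02,
        2.34790536e-02, -5.73673537e-05]), 'tool_pos': array([ 0.20115002, -0.59150769,  0.40397766]), 'eef_rot': array([[ 3.21975409e-01, -9.46747920e-01, -4.59749922e-04],
       [-9.46747078e-01, -3.21975736e-01,  1.26344388e-03],
       [-1.34419119e-03,  2.84690329e-05, -9.99999096e-01]]), 'wrist_force': array([0.31793078, 0.29877185, 0.35502026]), 'moment': array([ 0.0118953 ,  0.01483213, -0.01827312]), 'opening': 0.09207166914252603}
scene {'fov_y': 44.57228696469393, 'cx': 256.827741251516, 'cy': 191.2611735266617, 'rvec': array([ 2.19987201,  0.71399301, -0.30675922]), 'tvec': array([-0.42684168, -0.15969411,  1.58226362])}
top {'fov_y': 43.90677124488523, 'cx': 245.52673491687742, 'cy': 192.19109809331826, 'rvec': array([ 2.11008019, -2.14741939,  0.1960538 ]), 'tvec': array([-0.01605507,  0.52862023,  1.25960943])}
wrist {'fov_y': 71.22209272461662, 'cx': 250.98025126311646, 'cy': 190.91016866655735, 'rvec': array([-2.39107793,  1.71174696,  0.2078037 ]), 'tvec': array([-0.62457504, -0.02763229,  0.39011727])}
```

View pics/scene0.png

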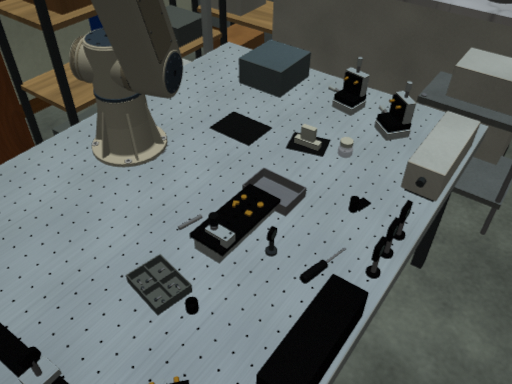

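View pics/top0.png

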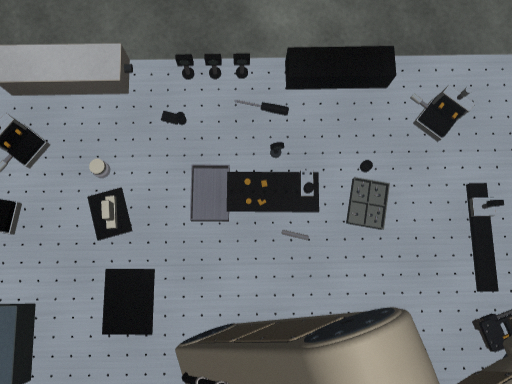

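View pics/wrist0.png

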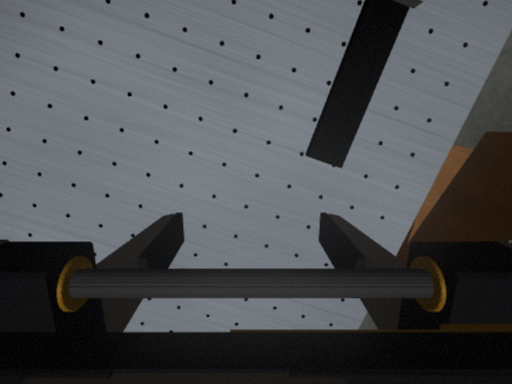

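The top view shows the slide's black plate at about (273,191), with four chips near (248-264, 182-203), and the tray at (210,193). The scraper stands on the small pad at (110,212). Look-alikes: the larger black mat at (128,301), other slide-like devices at (440,113) and (485,235), and devices at (20,140) and (5,215). The scraper is the only white block on a small pad. Next I'll check it in a close crop.

```bash
cat > h.py <<'E'
import numpy as np,cv2
from station import r
def cam(n):
    i=r.camera_info(n); R=cv2.Rodrigues(np.array(i['rvec']))[0]; f=192/np.tan(np.radians(i['fov_y']/2))
    return R,np.array(i['tvec']),f,i['cx'],i['cy']
def ray(c,u,v):
    R,t,f,cx,cy=c
    d=R.T@np.array([(u-cx)/f,(v-cy)/f,1]); return -R.T@t,d
def onz(c,u,v,z):
    o,d=ray(c,u,v); return o+d*(z-o[2])/d[2]
def proj(c,p):
    R,t,f,cx,cy=c
    q=R@np.array(p)+t; return q[:2]/q[2]*f+[cx,cy]
E
python3 - <<'E'
import cv2
a=cv2.imread('pics/top0.png'); s=cv2.imread('pics/scene0.png')
cv2.imwrite('pics/top_pad.png',cv2.resize(a[170:255,65:165],None,fx=6,fy=6,interpolation=2))
cv2.imwrite('pics/top_slide.png',cv2.resize(a[150:230,185:335],None,fx=5,fy=5,interpolation=2))
E
```

```text
(no output)
```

View pics/top_pad.png

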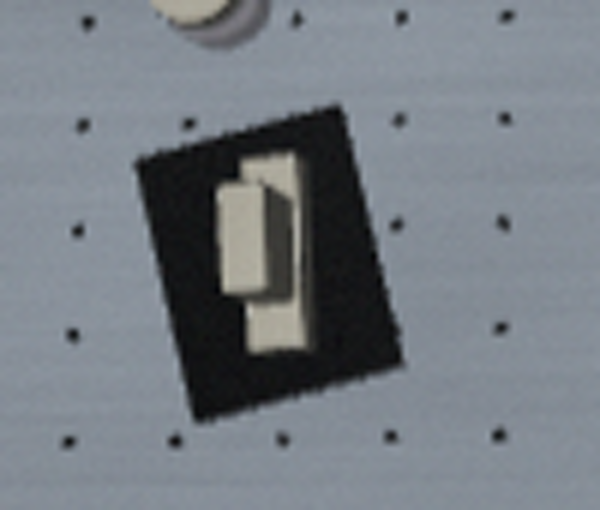

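View pics/top_slide.png

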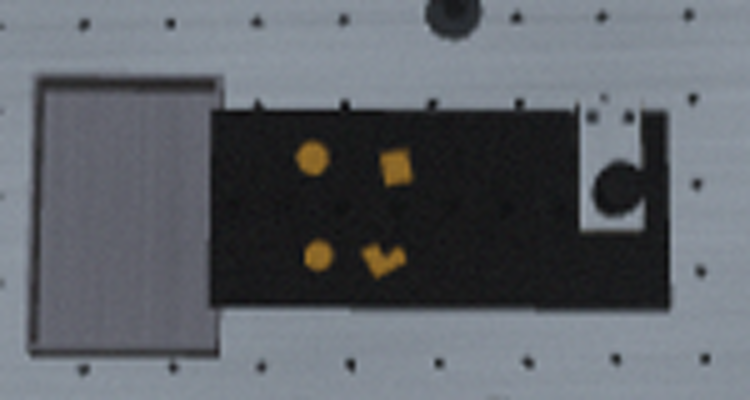

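```bash
python3 - <<'E'
from h import *
c=cam('top'); a=cv2.imread('pics/top0.png')
P=lambda L,s,ox,oy,z:np.array([onz(c,(x+.5)/s-.5+ox,(y+.5)/s-.5+oy,z) for x,y in L])
pad=P([(137,160),(342,105),(403,366),(197,423)],6,65,170,.004)
grip=P([(217,183),(265,182),(270,297),(222,297)],6,65,170,.076)
foot=P([(240,155),(298,152),(310,350),(248,354)],6,65,170,.026)
plate=P([(210,110),(668,111),(670,309),(210,306)],5,185,150,.05)
tray=P([(38,77),(222,76),(218,356),(30,355)],5,185,150,.036)
knob=P([(618,188)],5,185,150,.122)
for n,q in dict(pad=pad,grip=grip,foot=foot,plate=plate,tray=tray,knob=knob).items():
    print(n,q.mean(0)[:2].round(4)); 
    if len(q)==4:
        print('  corners',q[:,:2].round(4).tolist(),'sides',[round(float(np.linalg.norm(q[i]-q[(i+1)%4])),4) for i in range(4)],'ang',[round(float(np.degrees(np.arctan2(*(q[(i+1)%4]-q[i])[[1,0]]))),2) for i in range(4)])
# chips
hsv=cv2.cvtColor(a,cv2.COLOR_BGR2HSV); m=cv2.inRange(hsv,(8,120,70),(30,255,255))[150:230,185:335]
n,_,st,ce=cv2.connectedComponentsWithStats(m)
for s,k in zip(st[1:],ce[1:]):print(s[4],onz(c,k[0]+185,k[1]+150,.056)[:2].round(4))
E
```

```text
pad [0.4825 0.3581]
  corners [[0.5323, 0.4223], [0.5571, 0.3264], [0.4327, 0.2944], [0.4078, 0.3893]] sides [0.0991, 0.1285, 0.0981, 0.1288] ang [-75.52, -165.59, 104.67, 14.84]
grip [0.4827 0.3497]
  corners [[0.5084, 0.3624], [0.5085, 0.341], [0.4568, 0.337], [0.4572, 0.3583]] sides [0.0214, 0.0518, 0.0212, 0.0514] ang [-89.78, -175.63, 89.0, 4.56]
foot [0.4841 0.35  ]
  corners [[0.5299, 0.3673], [0.5308, 0.3404], [0.4385, 0.332], [0.4371, 0.3604]] sides [0.0269, 0.0927, 0.0284, 0.093] ang [-87.98, -174.8, 92.71, 4.27]
plate [ 0.5292 -0.0993]
  corners [[0.5865, 0.0259], [0.5816, -0.227], [0.4713, -0.2231], [0.4773, 0.0271]] sides [0.253, 0.1104, 0.2503, 0.1092] ang [-91.12, 177.98, 88.62, -0.61]
tray [0.5312 0.073 ]
  corners [[0.6103, 0.1224], [0.6091, 0.0195], [0.4516, 0.0235], [0.4539, 0.1265]] sides [0.103, 0.1576, 0.103, 0.1564] ang [-90.67, 178.54, 88.69, -1.47]
knob [ 0.5251 -0.1876]
35 [ 0.5578 -0.0303]
38 [ 0.5517 -0.0756]
29 [ 0.5034 -0.0323]
37 [ 0.5003 -0.0669]
```

```bash
cat >> h.py <<'E'
from scipy.spatial.transform import Rotation as Ro
def Rd(yaw):
    c,s=np.cos(np.radians(yaw)),np.sin(np.radians(yaw))
    return np.array([[c,s,0],[s,-c,0],[0,0,-1.]])
def go(p,yaw,q=True):
    o=r.observe(); R0=np.array(o['eef_rot']); d=R0.T@(np.array(p)-o['tool_pos'])*1000
    rv=np.degrees(Ro.from_matrix(R0.T@Rd(yaw)).as_rotvec())
    print('row',rv.round(2).tolist(),d.round(1).tolist(),'t',round(o['time_s'],2),'p',o['tool_pos'].round(4),'F',o['wrist_force'].round(1),'op',round(o['opening'],4),'rows',round(np.linalg.norm(d)/41.7,1))
E
python3 - <<'E'
from h import *
R,t,f,cx,cy=cam('wrist'); o=r.observe(); R0=np.array(o['eef_rot'])
print('cam in tool',R0.T@(-R.T@t-o['tool_pos']),'axis',R0.T@R[2],R0.T@R[0])
go((.45,-.09,.40),-91)
E
```

```text
cam in tool [ 0.00037572 -0.06580477  0.0194983 ] axis [-3.19075746e-04  2.37146631e-01  9.71473815e-01] [ 9.99999916e-01 -1.74833244e-04  3.71123574e-04]
row [0.01, 0.06, 19.78] [-394.7, -397.1, 4.5] t 0.15 p [ 0.2012 -0.5916  0.4042] F [-0.1  0.3 -0.1] op 0.0921 rows 13.4
```

>>> play_rows([
  [0,0,4,-30,-32,0,91],
  [0,0,8,-60,-64,0,91],
  [0,0,12,-90,-95,0,91],
  [0,0,16,-120,-127,0,91],
  [0,0,20,-150,-159,0,91],
  [0,0,20,-179,-190,0,91],
  [0,0,20,-208,-221,0,91],
  [0,0,20,-238,-252,0,91],
  [0,0,20,-268,-284,0,91],
  [0,0,20,-295,-314,0,91],
])

```text
time_s: 0.98
tool_pos: [0.3968, -0.2217, 0.4045]
eef_rot: [[-0.022, -1.0, -0.0], [-1.0, 0.022, 0.001], [-0.001, 0.0, -1.0]]
wrist_force: [1.2, -0.6, -0.6]
opening: 0.0911
```

```bash
python3 - <<'E'
from h import *
go((.48,-.08,.40),-91)
E
```

```text
row [0.01, 0.05, -0.23] [-143.5, -80.1, 4.6] t 0.98 p [ 0.3968 -0.2217  0.4045] F [ 1.2 -0.6 -0.6] op 0.0911 rows 3.9
```

>>> play_rows([
  [0,0,0,-36,-20,0,91],
  [0,0,0,-72,-40,0,91],
  [0,0,0,-108,-60,0,91],
  [0,0,0,-143,-80,0,91],
  [0,0,0,-143,-80,0,91],
  [0,0,0,-143,-80,0,91],
])

```text
time_s: 1.48
tool_pos: [0.4805, -0.0787, 0.4044]
eef_rot: [[-0.017, -1.0, -0.001], [-1.0, 0.017, 0.001], [-0.001, 0.001, -1.0]]
wrist_force: [0.4, -1.0, -1.1]
opening: 0.0912
```

```bash
python3 - <<'E'
from h import *
np.save('w1.npy',np.array(cam('wrist'),dtype=object),allow_pickle=True)
cv2.imwrite('pics/w1.png',r.grab_frame('wrist'))
go((.483,.30,.40),-85.6)
E
```

```text
row [0.06, 0.04, -5.5] [-379.8, 4.2, 4.6] t 1.53 p [ 0.4799 -0.0798  0.4043] F [-0.6 -1.6 -0.7] op 0.0907 rows 9.1
```

View pics/w1.png

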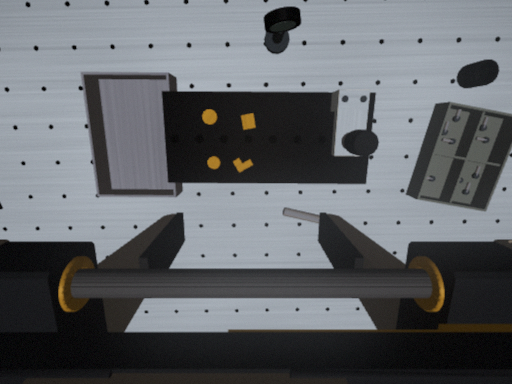

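The wrist view shows the plate corners at (163,92), (375,93), (368,184) and (168,182), the tray at left, and the knob at about (361,143).

```bash
python3 - <<'E'
from h import *
c=np.load('w1.npy',allow_pickle=True)
a=cv2.imread('pics/w1.png')
q=np.array([onz(c,*p,.05) for p in [(163,92),(375,93),(368,184),(168,182)]])
print(q[:,:2].round(4),q.mean(0))
for n,p,z in (('knob',(361,143),.122),):print(n,onz(c,*p,z))
m=cv2.inRange(cv2.cvtColor(a,cv2.COLOR_BGR2HSV),(8,120,70),(30,255,255)); m[200:]=0
n,_,st,ce=cv2.connectedComponentsWithStats(m)
for s,k in zip(st[1:],ce[1:]):print(s[4],onz(c,*k,.056)[:2].round(4))
cv2.imwrite('pics/w1c.png',cv2.resize(a[70:210,80:400],None,fx=2.5,fy=2.5,interpolation=2))
E
```

```text
[[ 0.5864  0.0233]
 [ 0.5809 -0.2268]
 [ 0.471  -0.2281]
 [ 0.478   0.0272]] [ 0.52907047 -0.10110478  0.05      ]
knob [ 0.52798137 -0.18602707  0.122     ]
201 [ 0.5575 -0.0306]
209 [ 0.5515 -0.0763]
149 [ 0.503  -0.0329]
185 [ 0.4999 -0.068 ]
```

View pics/w1c.png

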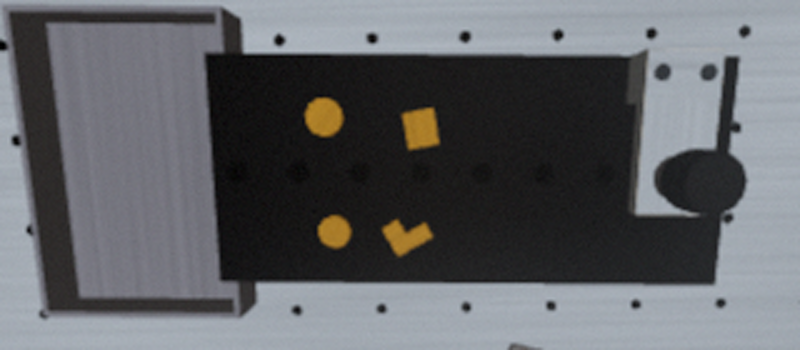

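>>> play_rows([
  [0,0,-5,-38,0,0,91],
  [0,0,-5,-76,0,0,91],
  [0,0,-5,-114,0,0,91],
  [0,0,-5,-152,0,0,91],
  [0,0,-5,-190,1,0,91],
  [0,0,-5,-228,2,20,91],
  [0,0,-5.5,-266,3,40,91],
  [0,0,-5.5,-304,4,60,91],
  [0,0,-5.5,-342,4,80,91],
  [0,0,-5.5,-380,4,80,91],
])

```text
time_s: 2.37
tool_pos: [0.4822, 0.2982, 0.3213]
eef_rot: [[0.074, -0.997, -0.005], [-0.997, -0.074, -0.003], [0.002, 0.006, -1.0]]
wrist_force: [0.7, -0.2, -0.3]
opening: 0.0911
```

```bash
python3 - <<'E'
from h import *
np.save('w2.npy',np.array(cam('wrist'),dtype=object),allow_pickle=True)
a=r.grab_frame('wrist');cv2.imwrite('pics/w2.png',a)
E
```

```text
(no output)
```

View pics/w2.png

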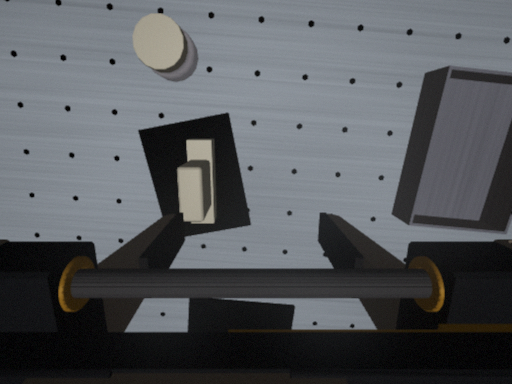

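```bash
python3 - <<'E'
from h import *
c=np.load('w2.npy',allow_pickle=True)
a=cv2.imread('pics/w2.png')
cv2.imwrite('pics/w2c.png',cv2.resize(a[100:250,120:270],None,fx=4,fy=4,interpolation=2))
# project predicted grip/foot corners for check
for (x,y,yaw) in [(.4832,.350,4.5)]:
    C,S=np.cos(np.radians(yaw)),np.sin(np.radians(yaw))
    for hx,hy,z in ((.025,.011,.076),(.045,.013,.026)):
        print([ (proj(c,(x+C*sx*hx-S*sy*hy,y+S*sx*hx+C*sy*hy,z))-[120,100])*4 for sx in(1,-1) for sy in (1,-1)])
E
```

```text
[array([223.42910061, 270.36226107]), array([327.2291683 , 269.91998504]), array([239.55481074, 492.31263436]), array([338.09309444, 491.87551137])]
[array([263.23483747, 160.61478572]), array([366.14238148, 160.18521259]), array([284.00180924, 495.50824572]), array([379.23097633, 495.0855472 ])]
```

View pics/w2c.png

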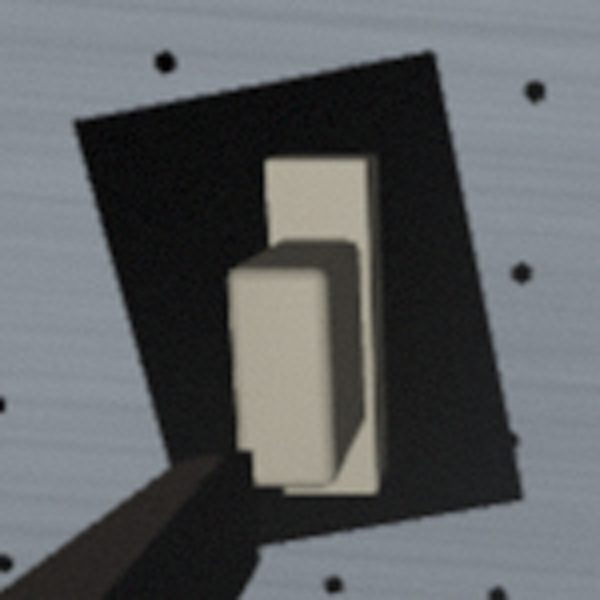

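The crop agrees with the prediction to within a pixel (grip top at crop (230-335, 268-488)). Reaching for the grip.

```bash
python3 - <<'E'
from h import *
go((.4835,.3495,.321),-85.5)
go((.4835,.3495,.228),-85.5)
E
```

```text
row [0.12, 0.15, -0.17] [-44.8, -3.7, 1.8] t 2.42 p [0.4832 0.3046 0.3227] F [0.3 5.  0.7] op 0.0906 rows 1.1
row [0.12, 0.15, -0.17] [-44.5, -3.9, 94.8] t 2.42 p [0.4832 0.3046 0.3227] F [0.3 5.  0.7] op 0.0906 rows 2.5
```

>>> play_rows([
  [0,0,0,-22,-2,1,60],
  [0,0,0,-44,-4,2,60],
  [0,0,0,-44.5,-4,2,60],
  [0,0,0,-44.5,-4,30,60],
  [0,0,0,-44.5,-4,55,60],
  [0,0,0,-44.5,-4,75,60],
  [0,0,0,-44.5,-4,88,60],
  [0,0,0,-44.5,-4,95,60],
  [0,0,0,-44.5,-4,95,60],
  [0,0,0,-44.5,-4,95,60],
])

```text
time_s: 3.25
tool_pos: [0.4841, 0.3489, 0.2284]
eef_rot: [[0.075, -0.997, -0.002], [-0.997, -0.075, 0.003], [-0.003, 0.002, -1.0]]
wrist_force: [-0.0, -0.2, -0.3]
opening: 0.0599
```

```bash
python3 - <<'E'
from h import *
go((.4835,.3495,.228),-85.5)
a=r.grab_frame('wrist');cv2.imwrite('pics/w3.png',a)
E
```

```text
row [0.11, 0.16, -0.22] [-0.6, 0.6, 0.4] t 3.25 p [0.4841 0.3489 0.2284] F [-0.  -0.2 -0.3] op 0.0599 rows 0.0
```

View pics/w3.png

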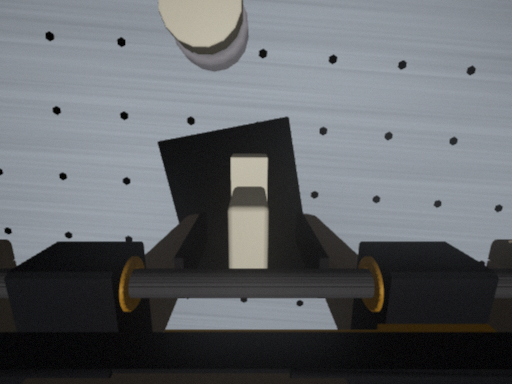

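The grip at about (249,235) sits centred between the fingers. Closing now.

>>> play_rows([
  [0,0,0,-0.5,0,0,30],
  [0,0,0,-0.5,0,0,10],
  [0,0,0,-0.5,0,0,10],
  [0,0,0,-0.5,0,0,10],
  [0,0,0,-0.5,0,0,10],
  [0,0,0,-0.5,0,0,10],
  [0,0,0,-0.5,0,0,10],
  [0,0,0,-0.5,0,0,10],
], squeeze=50)

```text
time_s: 3.97
tool_pos: [0.4842, 0.3498, 0.2289]
eef_rot: [[0.075, -0.997, -0.001], [-0.997, -0.075, 0.003], [-0.003, 0.001, -1.0]]
wrist_force: [-0.0, -0.2, 2.6]
opening: 0.0219
```

```bash
python3 - <<'E'
from h import *
go((.4835,.3495,.36),-85.5)
E
```

```text
row [0.06, 0.2, -0.2] [-0.2, 0.8, -131.1] t 3.97 p [0.4842 0.3498 0.2289] F [-0.  -0.2  2.6] op 0.0219 rows 3.1
```

>>> play_rows([
  [0,0,0,0,0,-25,10],
  [0,0,0,0,0,-60,10],
  [0,0,0,0,0,-100,10],
  [0,0,0,10,0,-130,10],
  [0,0,2,40,-4,-132,10],
  [0,0,4,75,-8,-132,10],
  [0,0,6,112,-12,-132,10],
  [0,0,6,150,-15,-132,10],
  [0,0,6,188,-18,-132,10],
  [0,0,6,226,-20,-132,10],
])

```text
time_s: 4.8
tool_pos: [0.521, 0.1238, 0.3599]
eef_rot: [[-0.029, -1.0, -0.002], [-1.0, 0.029, 0.003], [-0.003, 0.002, -1.0]]
wrist_force: [1.7, 0.6, -2.1]
opening: 0.0216
```

```bash
python3 - <<'E'
from h import *
go((.5288,-.121,.36),-91.2)
E
```

```text
row [0.09, 0.18, -0.48] [244.5, -15.0, -0.8] t 4.8 p [0.521  0.1238 0.3599] F [ 1.7  0.6 -2.1] op 0.0216 rows 5.9
```

>>> play_rows([
  [0,0,-0.5,38,-3,0,10],
  [0,0,-0.5,76,-5,0,10],
  [0,0,-0.5,114,-8,0,10],
  [0,0,-0.5,152,-10,0,10],
  [0,0,-0.5,190,-12,0,10],
  [0,0,-0.5,225,-14,0,10],
  [0,0,-0.5,244,-15,0,10],
  [0,0,-0.5,244,-15,20,10],
  [0,0,-0.5,244,-15,40,10],
  [0,0,-0.5,244,-15,40,10],
])

```text
time_s: 5.63
tool_pos: [0.5271, -0.1207, 0.3158]
eef_rot: [[-0.022, -1.0, -0.007], [-1.0, 0.022, 0.004], [-0.004, 0.007, -1.0]]
wrist_force: [-1.0, 0.0, -2.8]
opening: 0.0214
```

```bash
python3 - <<'E'
from h import *
go((.5288,-.121,.2764),-91.2)
a=r.grab_frame('wrist');cv2.imwrite('pics/w4.png',a)
E
```

```text
row [0.41, 0.25, -0.04] [0.5, -2.0, 39.4] t 5.63 p [ 0.5271 -0.1207  0.3158] F [-1.   0.  -2.8] op 0.0214 rows 0.9
```

View pics/w4.png

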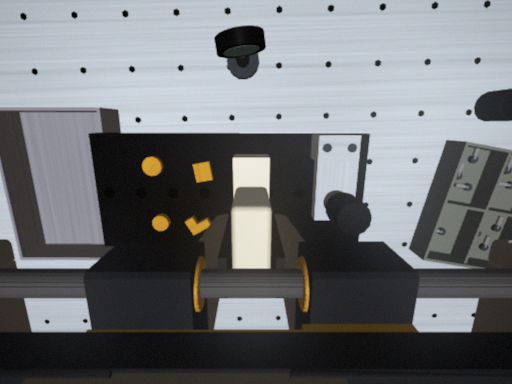

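The held scraper, about (251,200), lies between the chips at left (152-204,165-225) and the bracket at (335,170), clear of both. Lowering onto the plate.

>>> play_rows([
  [0,0,0,0.5,-2,12,10],
  [0,0,0,0.5,-2,24,10],
  [0,0,0,0.5,-2,33,10],
  [0,0,0,0.5,-2,38,10],
  [0,0,0,0.5,-2,39.5,10],
  [0,0,0,0.5,-2,39.5,10],
  [0,0,0,0.5,-2,39.5,10],
])

```text
time_s: 6.27
tool_pos: [0.5297, -0.1207, 0.2783]
eef_rot: [[-0.021, -1.0, -0.005], [-1.0, 0.021, 0.004], [-0.004, 0.005, -1.0]]
wrist_force: [-0.3, 0.4, -2.6]
opening: 0.0218
```

```bash
python3 - <<'E'
from h import *
go((.5288,-.121,.2764),-91.2)
go((.5319,.027,.2764),-91.2)
a=r.grab_frame('wrist');cv2.imwrite('pics/w5.png',a)
E
```

```text
row [0.31, 0.23, 0.0] [0.3, 0.9, 1.9] t 6.27 p [ 0.5297 -0.1207  0.2783] F [-0.3  0.4 -2.6] op 0.0218 rows 0.1
row [0.31, 0.23, 0.0] [-147.7, 0.9, 2.5] t 6.27 p [ 0.5297 -0.1207  0.2783] F [-0.3  0.4 -2.6] op 0.0218 rows 3.5
```

View pics/w5.png

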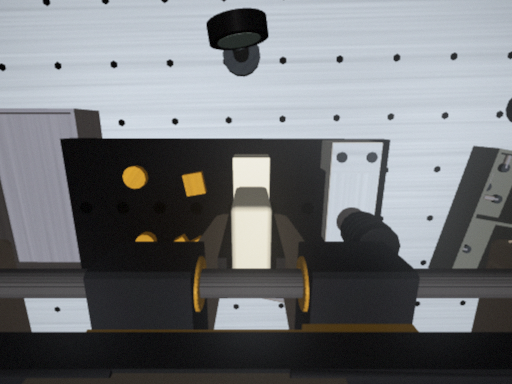

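>>> play_rows([
  [0.3,0.2,0,0,0.5,1.8,10],
  [0.3,0.2,0,-4,0.5,1.8,10],
  [0.3,0.2,0,-12,0.5,1.8,10],
  [0.3,0.2,0,-20,0.5,1.8,10],
  [0.3,0.2,0,-29,0.6,1.8,10],
  [0.3,0.2,0,-38,0.6,2,10],
  [0.3,0.2,0,-47,0.7,2,10],
  [0.3,0.2,0,-56,0.8,2,10],
  [0.3,0.2,0,-65,0.8,2,10],
  [0.3,0.2,0,-74,0.9,2,10],
])

```text
time_s: 7.15
tool_pos: [0.5304, -0.0457, 0.2767]
eef_rot: [[-0.021, -1.0, 0.0], [-1.0, 0.021, 0.0], [-0.0, -0.0, -1.0]]
wrist_force: [-0.5, -0.5, -2.3]
opening: 0.0218
```

```bash
python3 - <<'E'
from h import *
go((.5319,.027,.2764),-91.2)
cv2.imwrite('pics/w6.png',np.hstack([r.grab_frame('wrist')[80:],]))
a=r.grab_frame('top');cv2.imwrite('pics/t6.png',cv2.resize(a[130:240,160:335],None,fx=4,fy=4,interpolation=2))
E
```

```text
row [-0.0, 0.02, 0.02] [-72.7, 0.0, 0.3] t 7.15 p [ 0.5304 -0.0457  0.2767] F [-0.5 -0.5 -2.3] op 0.0218 rows 1.7
```

View pics/w6.png

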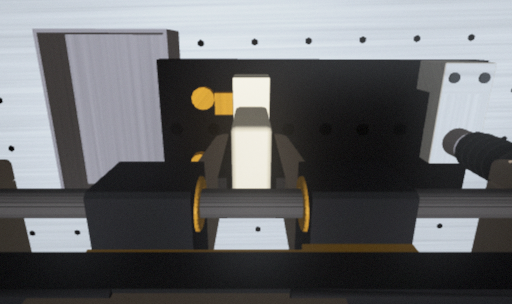

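View pics/t6.png

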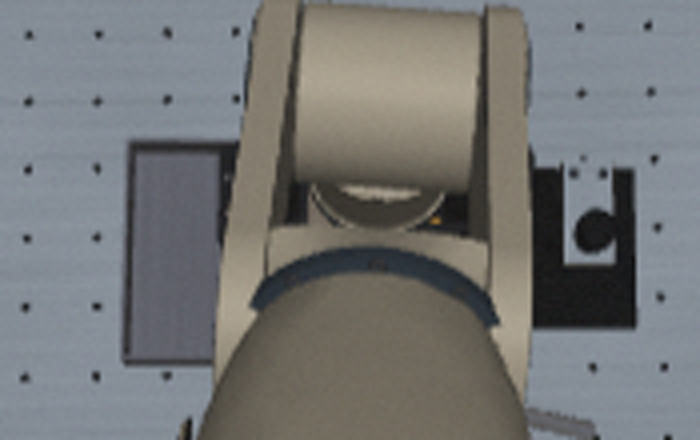

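The wrist view shows the disc and the rectangle (203,98 / 223,103) pushed ahead of the foot, with the others at about (198,160). Continuing over the edge.

>>> play_rows([
  [0,0,0,-8,0,0.2,10],
  [0,0,0,-16,0,0.2,10],
  [0,0,0,-25,0,0.2,10],
  [0,0,0,-34,0,0.2,10],
  [0,0,0,-43,0,0.2,10],
  [0,0,0,-52,0,0.2,10],
  [0,0,0,-61,0,0.2,10],
  [0,0,0,-70,0,0.2,10],
  [0,0,0,-78,0,0.2,10],
  [0,0,0,-78,0,0.2,10],
])

```text
time_s: 8.08
tool_pos: [0.532, 0.034, 0.2766]
eef_rot: [[-0.019, -1.0, 0.0], [-1.0, 0.019, 0.001], [-0.001, -0.0, -1.0]]
wrist_force: [1.0, 0.2, -1.9]
opening: 0.0218
```

```bash
python3 - <<'E'
from h import *
go((.51,.15,.36),-91.2)
cv2.imwrite('pics/w7.png',r.grab_frame('wrist'))
E
```

```text
row [-0.0, 0.06, 0.13] [-115.6, 24.1, -83.3] t 8.08 p [0.532  0.034  0.2766] F [ 1.   0.2 -1.9] op 0.0218 rows 3.5
```

View pics/w7.png

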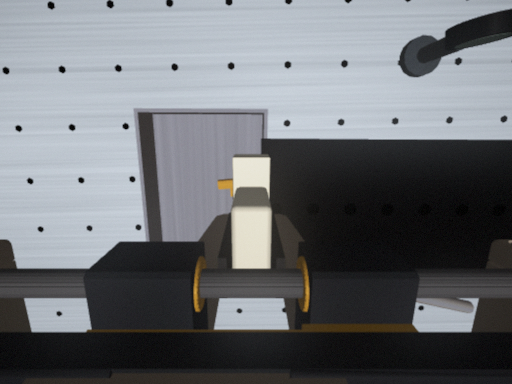

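One chip shows in the tray at (226,184); the foot hides the rest. I'll lift straight up and look.

>>> play_rows([
  [0,0,0,0,0,-15,10],
  [0,0,0,0,0,-35,10],
  [0,0,0,10,0,-60,10],
  [0,0,0,30,0,-84,10],
  [0,0,0,60,0,-100,10],
  [0,0,0,80,0,-100,10],
  [0,0,0,80,0,-100,10],
])

```text
time_s: 8.72
tool_pos: [0.5306, -0.0497, 0.3779]
eef_rot: [[-0.02, -1.0, 0.003], [-1.0, 0.02, -0.001], [0.001, -0.003, -1.0]]
wrist_force: [-0.8, -0.1, -2.3]
opening: 0.0216
```

```bash
python3 - <<'E'
from h import *
go((.51,.15,.36),-91.2)
cv2.imwrite('pics/w8.png',r.grab_frame('wrist'))
E
```

```text
row [-0.15, -0.05, 0.03] [-199.2, 24.7, 17.6] t 8.72 p [ 0.5306 -0.0497  0.3779] F [-0.8 -0.1 -2.3] op 0.0216 rows 4.8
```

View pics/w8.png

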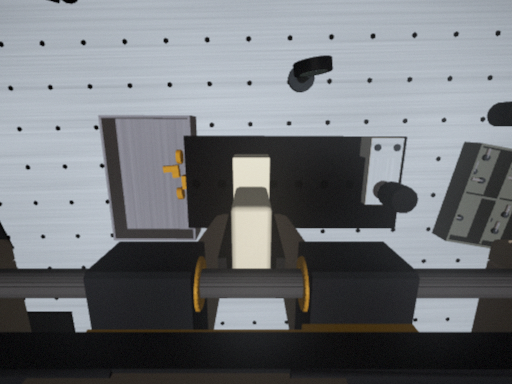

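```bash
python3 - <<'E'
import cv2
a=cv2.imread('pics/w8.png');cv2.imwrite('pics/w8c.png',cv2.resize(a[130:220,130:230],None,fx=6,fy=6,interpolation=2))
E
```

```text
(no output)
```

View pics/w8c.png

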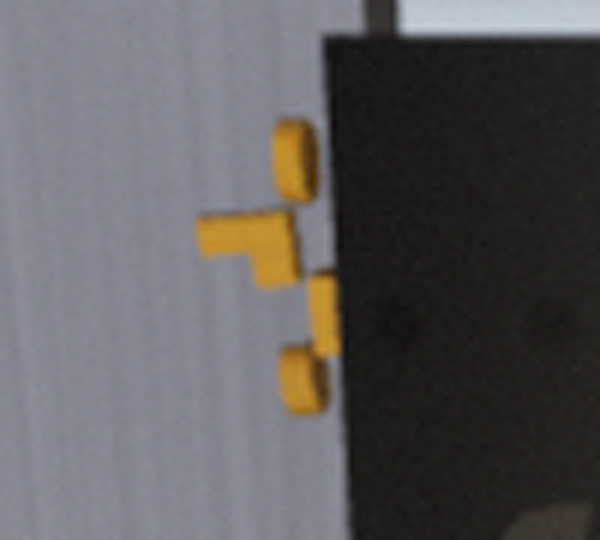

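All four chips are in the tray (discs on edge at crop (295,160) and (302,380), L at (255,245), rectangle at (323,312)). Next I'll carry the scraper back to its pad.

>>> play_rows([
  [0,0,0,-38,4,0,10],
  [0,0,0,-76,8,0,10],
  [0,0,0,-114,13,0,10],
  [0,0,0,-152,18,0,10],
  [0,0,0,-190,23,0,10],
  [0,0,0,-228,28,0,10],
  [0,0,-2,-266,33,0,10],
  [0,0,-4,-304,37,0,10],
  [0,0,-5.6,-342,40,0,10],
  [0,0,-5.6,-375,40,0,10],
])

```text
time_s: 9.6
tool_pos: [0.4967, 0.3304, 0.3763]
eef_rot: [[0.079, -0.997, -0.001], [-0.997, -0.079, 0.0], [-0.0, 0.001, -1.0]]
wrist_force: [0.3, 1.1, -1.5]
opening: 0.0217
```

```bash
python3 - <<'E'
from h import *
go((.4835,.354,.230),-85.5)
E
```

```text
row [0.03, 0.01, 0.05] [-24.6, 11.2, 146.3] t 9.6 p [0.4967 0.3304 0.3763] F [ 0.3  1.1 -1.5] op 0.0217 rows 3.6
```

>>> play_rows([
  [0,0,0,-24,11,25,10],
  [0,0,0,-24.5,11,55,10],
  [0,0,0,-24.5,11,85,10],
  [0,0,0,-24.5,11,110,10],
  [0,0,0,-24.5,11,127,10],
  [0,0,0,-24.5,11,137,10],
  [0,0,0,-24.5,11,142,10],
  [0,0,0,-24.5,11,145,10],
  [0,0,0,-24.5,11,146,10],
  [0,0,0,-24.5,11,146.5,10],
])

```text
time_s: 10.43
tool_pos: [0.4841, 0.3542, 0.2307]
eef_rot: [[0.079, -0.997, 0.001], [-0.997, -0.079, 0.001], [-0.001, -0.001, -1.0]]
wrist_force: [-0.1, 0.5, -3.0]
opening: 0.0218
```

```bash
python3 - <<'E'
from h import *
go((.4835,.354,.229),-85.5)
E
```

```text
row [-0.04, 0.05, 0.04] [0.2, 0.6, 1.7] t 10.43 p [0.4841 0.3542 0.2307] F [-0.1  0.5 -3. ] op 0.0218 rows 0.0
```

Touch down a little more, then release.

>>> play_rows([
  [0,0,0,0,0,1,10],
  [0,0,0,0,0,1.7,10],
  [0,0,0,0,0,2,10],
  [0,0,0,0,0,2,10],
  [0,0,0,0,0,2,23],
  [0,0,0,0,0,2,27],
  [0,0,0,0,0,2,40],
  [0,0,0,0,0,2,50],
  [0,0,0,0,0,2,60],
  [0,0,0,0,0,2,60],
])

```text
time_s: 11.27
tool_pos: [0.4841, 0.3542, 0.2287]
eef_rot: [[0.079, -0.997, 0.001], [-0.997, -0.079, 0.001], [-0.001, -0.001, -1.0]]
wrist_force: [-0.4, 0.2, -0.7]
opening: 0.0515
```

```bash
python3 - <<'E'
from h import *
go((.4835,.354,.36),-85.5)
E
```

```text
row [-0.04, 0.05, 0.03] [0.1, 0.5, -131.3] t 11.27 p [0.4841 0.3542 0.2287] F [-0.4  0.2 -0.7] op 0.0515 rows 3.1
```

>>> play_rows([
  [0,0,0,0,0,0,60],
  [0,0,0,0,0,-10,60],
  [0,0,0,0,0,-30,60],
  [0,0,0,0,0,-60,60],
  [0,0,0,0,0,-95,60],
  [0,0,0,0,0,-130,60],
  [0,0,0,25,0,-150,60],
  [0,0,0,55,0,-150,60],
  [0,0,0,80,0,-150,60],
  [0,0,0,80,0,-150,60],
])

```text
time_s: 12.1
tool_pos: [0.4902, 0.2711, 0.3799]
eef_rot: [[0.078, -0.997, 0.001], [-0.997, -0.078, -0.0], [0.0, -0.001, -1.0]]
wrist_force: [-1.2, -0.2, -0.7]
opening: 0.06
```

```bash
python3 - <<'E'
from h import *
go((.527,-.19,.36),-91.2)
cv2.imwrite('pics/w9.png',r.grab_frame('wrist'))
E
```

```text
row [-0.08, -0.0, 5.65] [462.6, -0.9, 20.0] t 12.1 p [0.4902 0.2711 0.3799] F [-1.2 -0.2 -0.7] op 0.06 rows 11.1
```

View pics/w9.png

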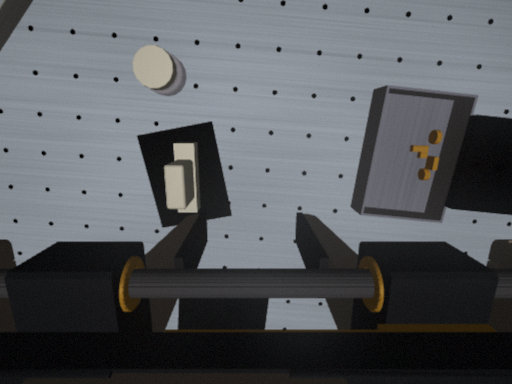

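The scraper stands upright on the small pad (185,178), and four chips are visible in the tray (415-437,137-175). On to the knob.

>>> play_rows([
  [0,0,1,38,0,0,60],
  [0,0,2,76,0,0,60],
  [0,0,3,114,0,0,60],
  [0,0,4,152,0,0,60],
  [0,0,5.6,190,0,0,60],
  [0,0,5.6,228,0,0,60],
  [0,0,5.6,266,0,0,60],
  [0,0,5.6,304,0,0,60],
  [0,0,5.6,342,0,0,60],
  [0,0,5.6,375,0,0,60],
])

```text
time_s: 12.98
tool_pos: [0.5195, -0.1028, 0.3798]
eef_rot: [[-0.021, -1.0, 0.002], [-1.0, 0.021, 0.001], [-0.001, -0.002, -1.0]]
wrist_force: [0.6, 0.0, -0.1]
opening: 0.06
```

```bash
python3 - <<'E'
from h import *
go((.527,-.19,.36),-91.2)
np.save('w10.npy',np.array(cam('wrist'),dtype=object),allow_pickle=True)
a=r.grab_frame('wrist');cv2.imwrite('pics/w10.png',a)
c=cam('wrist')
for z in(.092,.122):print(proj(c,(.527,-.19,z)))
E
```

```text
row [-0.12, 0.07, 0.01] [87.1, -9.2, 19.7] t 12.98 p [ 0.5195 -0.1028  0.3798] F [ 0.6  0.  -0.1] op 0.06 rows 2.2
[331.24172309 183.82239082]
[340.81549577 190.66051015]
```

View pics/w10.png

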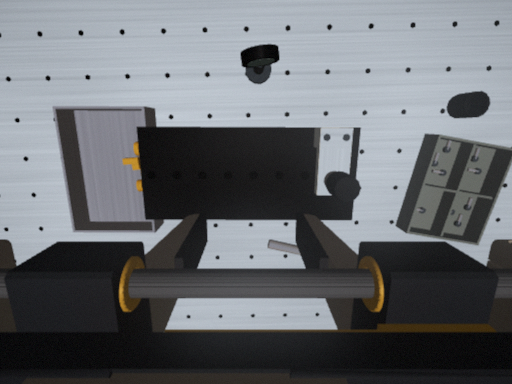

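```bash
python3 - <<'E'
import cv2
a=cv2.imread('pics/w10.png');b=cv2.resize(a[150:220,300:380],None,fx=7,fy=7,interpolation=2)
b=cv2.convertScaleAbs(b,alpha=2,beta=10)
cv2.imwrite('pics/w10c.png',b)
E
```

```text
(no output)
```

View pics/w10c.png

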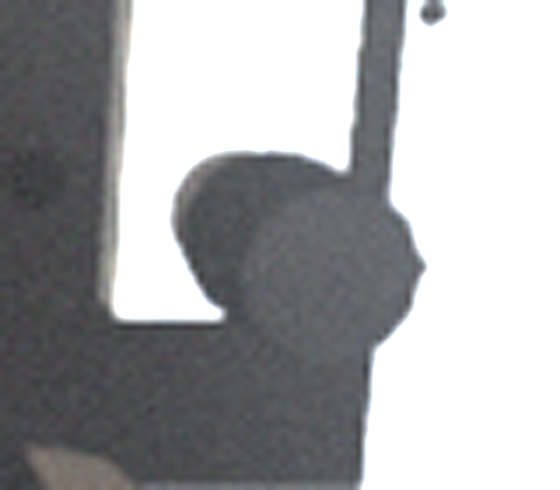

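```bash
python3 - <<'E'
from h import *
c=np.load('w10.npy',allow_pickle=True)
print(onz(c,347.4,188.3,.122), proj(c,(.527,-.19,.122)))
go((.528,-.19,.33),-91.2)
E
```

```text
[ 0.52846282 -0.19115477  0.122     ] [346.0312155  189.88422469]
row [-0.17, -0.09, -0.04] [83.0, -9.6, 50.0] t 13.03 p [ 0.5201 -0.1067  0.3799] F [ 0.7 -2.9  0.1] op 0.0601 rows 2.3
```

>>> play_rows([
  [0,0,0,35,-4,10,60],
  [0,0,0,65,-7,30,60],
  [0,0,0,80,-8,45,60],
  [0,0,0,83.5,-8,50,60],
  [0,0,0,83.5,-8,50,60],
  [0,0,0,83.5,-8,50,60],
  [0,0,0,83.5,-8,50,60],
])

```text
time_s: 13.62
tool_pos: [0.5269, -0.1893, 0.3309]
eef_rot: [[-0.021, -1.0, 0.004], [-1.0, 0.021, -0.002], [0.001, -0.004, -1.0]]
wrist_force: [0.2, 0.1, -1.0]
opening: 0.0604
```

```bash
python3 - <<'E'
from h import *
go((.528,-.1905,.281),-91.2)
c=cam('wrist')
a=r.grab_frame('wrist');cv2.imwrite('pics/w11.png',a)
print(proj(c,(.528,-.1905,.122)))
E
```

```text
row [-0.22, -0.08, 0.01] [1.1, -0.9, 49.9] t 13.62 p [ 0.5269 -0.1893  0.3309] F [ 0.2  0.1 -1. ] op 0.0604 rows 1.2
[251.49740004 216.19028957]
```

View pics/w11.png

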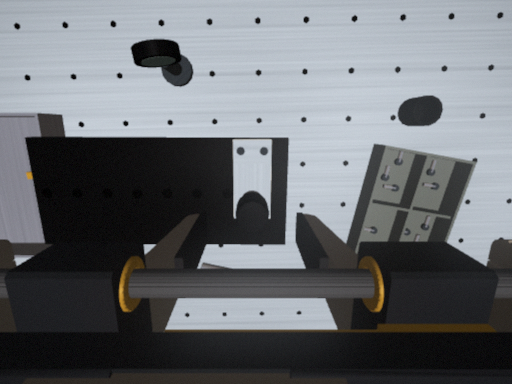

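The knob at about (253,218) is centred between the fingers. Lowering over it.

>>> play_rows([
  [0,0,0,1.5,0,10,60],
  [0,0,0,1.5,0,22,60],
  [0,0,0,1.5,0,34,60],
  [0,0,0,1.5,0,43,60],
  [0,0,0,1.5,0,48,60],
  [0,0,0,1.5,0,50,60],
  [0,0,0,1.5,0,50,60],
  [0,0,0,1.5,0,50,60],
])

```text
time_s: 14.33
tool_pos: [0.5272, -0.191, 0.281]
eef_rot: [[-0.021, -1.0, 0.004], [-1.0, 0.021, -0.002], [0.002, -0.004, -1.0]]
wrist_force: [-0.0, -0.4, 0.9]
opening: 0.0599
```

```bash
python3 - <<'E'
from h import *
go((.528,-.1905,.281),-91.2)
a=r.grab_frame('wrist');cv2.imwrite('pics/w12.png',a)
E
```

```text
row [-0.24, -0.09, 0.02] [-0.5, -0.8, 0.0] t 14.33 p [ 0.5272 -0.191   0.281 ] F [-0.  -0.4  0.9] op 0.0599 rows 0.0
```

View pics/w12.png

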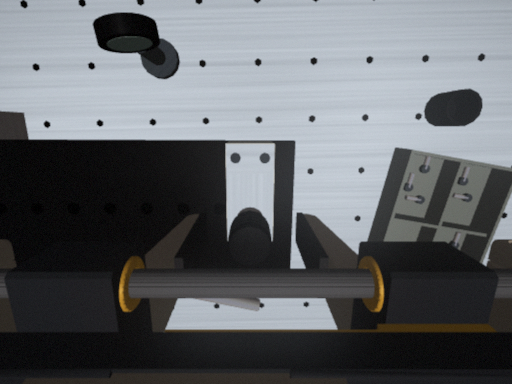

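Centred. Closing with full grip.

>>> play_rows([
  [0,0,0,0,0,0,30],
  [0,0,0,0,0,0,10],
  [0,0,0,0,0,0,10],
  [0,0,0,0,0,0,10],
  [0,0,0,0,0,0,10],
  [0,0,0,0,0,0,10],
  [0,0,0,0,0,0,10],
  [0,0,0,0,0,0,10],
  [0,0,0,0,0,0,10],
], squeeze=60)

```text
time_s: 15.13
tool_pos: [0.5273, -0.1904, 0.2814]
eef_rot: [[-0.021, -1.0, 0.005], [-1.0, 0.021, -0.0], [0.0, -0.005, -1.0]]
wrist_force: [0.7, 4.8, 2.3]
opening: 0.024
```

>>> play_rows([
  [0,0,0,0,0,-2,10],
  [0,0,0,0,0,-4,10],
  [0,0,0,0,0,-6,10],
  [0,0,0,0,0,-8,10],
  [0,0,0,0,0,-9,10],
  [0,0,0,0,0,-10,10],
  [0,0,0,0,0,-11,10],
  [0,0,0,0,0,-12,10],
  [0,0,0,0,0,-13,10],
  [0,0,0,0,0,-13,10],
])

```text
time_s: 15.97
tool_pos: [0.5272, -0.1903, 0.2945]
eef_rot: [[-0.021, -1.0, 0.004], [-1.0, 0.021, -0.0], [0.0, -0.005, -1.0]]
wrist_force: [4.8, 1.0, -13.0]
opening: 0.0241
```

```bash
python3 - <<'E'
from h import *
go((.528,-.1905,.295),-91.2)
E
```

```text
row [-0.26, -0.01, -0.01] [0.2, -0.8, -0.5] t 15.97 p [ 0.5272 -0.1903  0.2945] F [  4.8   1.  -13. ] op 0.0241 rows 0.0
```

>>> play_rows([
  [0,0,0,0,0,-0.5,10],
  [0,0,0,0,0,-1,10],
  [0,0,0,0,0,-1.5,10],
  [0,0,0,0,0,-1.5,10],
  [0,0,0,0,0,-1.5,10],
  [0,0,0,0,0,-1.5,10],
])

```text
time_s: 16.47
tool_pos: [0.5272, -0.1903, 0.2956]
eef_rot: [[-0.021, -1.0, 0.004], [-1.0, 0.021, -0.0], [0.0, -0.004, -1.0]]
wrist_force: [6.7, 0.3, -17.4]
opening: 0.0242
```

```bash
python3 - <<'E'
from h import *
go((.528,-.1905,.295),-91.2)
cv2.imwrite('pics/w13.png',r.grab_frame('wrist'));cv2.imwrite('pics/s13.png',r.grab_frame('scene'))
a=r.grab_frame('scene');cv2.imwrite('pics/s13c.png',cv2.resize(a[100:270,170:370],None,fx=3.5,fy=3.5,interpolation=2))
go((.528,-.1905,.295),-91.2)
E
```

```text
row [-0.25, -0.01, -0.01] [0.2, -0.8, 0.6] t 16.47 p [ 0.5272 -0.1903  0.2956] F [  6.7   0.3 -17.4] op 0.0242 rows 0.0
row [-0.25, -0.01, -0.0] [0.2, -0.8, 0.6] t 16.62 p [ 0.5272 -0.1903  0.2956] F [  6.1   0.1 -17.7] op 0.0237 rows 0.0
```

View pics/w13.png

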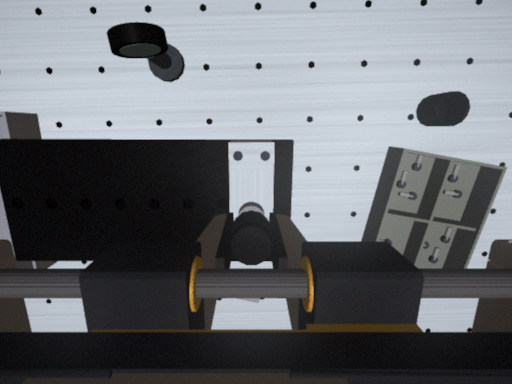

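View pics/s13c.png

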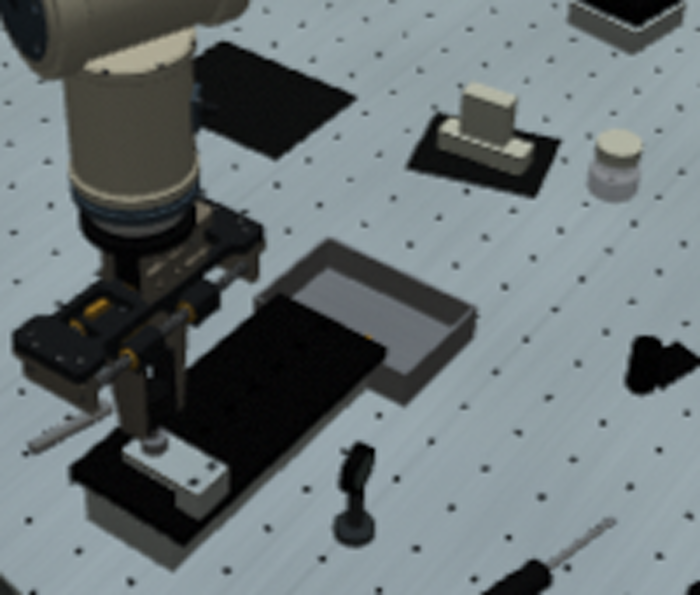

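The force rose from 13 to 17.5 N over the last 1.1 mm, so the plunger is against its stop. The pull was 14.2 mm and the knob is clearly raised above the bushing. The scraper is upright on its pad and the plate is empty. Handing in.

```bash
python3 - <<'E'
from station import r
o=r.observe();print(o['wrist_force'],o['tool_pos'],o['opening']);print(r.sign_off())
E
```

```text
[  6.14860157   0.07752938 -17.65752994] [ 0.527222   -0.1903321   0.29557037] 0.02374655254192733
the job is handed in; nothing more can be done
None
```

I wiped all four chips into the tray with the scraper, stood it back upright on the small pad, then pulled the plunger to its stop. I handed in at about 16.6 s while still holding the knob.

- **Chips:** the wrist pictures after the wipe show all four in the tray, with the two discs and the rectangle standing on edge against the near wall. The last scene picture shows the plate empty, with only one chip visible in the tray from that angle.
- **Scraper:** the wrist picture after release and the last scene picture both show it upright and let go. I released it about 4 mm from the pad's centre.
- **Plunger:** the tool rose 14.2 mm. The pull was 13 N near the end of travel and 17.6 N at hand-in, which fits the stop being reached. The knob is visibly raised and did not slip.
- **Disagreements:** the fingers read 24 mm on the 25 mm knob, and there was a sideways force of about 6 N at the hold. Neither changed over the last readings.
- **Loose parts:** none looked moved in the last pictures; I did not measure them.

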